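# Snap the cuvette block between the mixer's spring clips and start it

## Robot

A 6-joint arm with a two-finger parallel gripper is mounted at the origin on a cart in front of the work surface, level with it; the furniture and walls round the work are solid. World frame = base frame: x ahead of the robot, y to its left, z up, the work surface at z = 0. Lengths are in m, angles in degrees, forces in N, time in s.
With the tool pointing down it reaches from about 0.4 to 0.825 m from the base axis. Payload 7 kg.
Tool frame: the origin (TCP) lies midway between the tips of the shut fingers; the grasp point (between the pads) lies 19 mm behind it; z points along the fingers, y is the direction in which the jaws open and shut (so a half turn about z gives the same grasp; the last joint's range is limited). The gripper opens to 88 mm and grips with 3 to 60 N. Pads are 19 mm wide; open, the fingers measure 130 mm over their backs; the gripper's body (78 mm by 193 mm) begins 47 mm behind the grasp point.
Start: joints at [81.48, 20.546, 0.682, 0, -70.136, -16.507], TCP at [0.286, 0.612, 0.227] pointing down, gripper open.
Joint ranges: [-176.03, 176.03], [-82.01, 121.73], [-58.28, 71.71], [-173.87, 95.51], [-174.79, -0.11], [-173.66, 173.66]. Speed limits (degrees/s): [136.94, 136.94, 172.46, 180, 180, 180].

## Interface

Orientations are given as [roll, pitch, yaw] about the fixed x, y, z axes, in that order (R = Rz(yaw) Ry(pitch) Rx(roll)).
In Python, from plant import ctrl gives the robot as it stands.
- The arm moves only by the tool jog_arm, never from a script. Its argument "deltas" is a list of rows, each a list of 2 entries, a list of its own where there are three numbers: the shift along the tool's x, y, z in m, then the turn about the tool's z in degrees. A call has 1 to 20 rows; each row is the pose to reach, as a shift and turn from the pose commanded when the call began, along the tool's axes at that moment; what a row does not reach only later rows make up. A row lasts 1/10 s, in which the tool goes at most 50 mm and 8.59 degrees, less where a joint would pass 70% of its speed; a pose out of reach is approached as far as the arm can. A call with a gripper value outside its range is refused whole. "jaw" is the closure, from -1 (fully open) to 1 (shut), set as the call begins (left out, the last holds). The fingers move at their own pace and stop on an object; the grip force is fixed at half the most. Time passes only in rows, so rows that repeat a pose let the fingers close. It gives the time, the measured TCP pose, the force and the opening at its end, in the units of the state.
- ctrl.get_obs(): the state, without advancing time (a new reading comes with each control period).
- ctrl.snapshot(name): name is "scene" or "side" or "wrist"; returns the picture (400x640x3 uint8, red, green, blue); there is no depth.
- ctrl.camera_params(name): a dict with "camera_matrix" (3x3 intrinsics, pixels), "position" and "rotation" of the camera in the world. Camera axes: x right, y down, z forward; pixel columns grow to the right and rows downward; lengths in m; the calibration is good to about 2 mm. A picture is of the moment at which its call begins: read the wrist's pose just before it. camera_params takes no time and is no camera call; for the wrist camera it gives the pose at the moment of the call.
- ctrl.close_job(): hands the job in, once; it reports no verdict.
Trained networks look in the newest picture that a camera, given by its name, has taken for a name from the list of things; names that differ only in an ending like _2 or _b are one class to them, and where a whole thing is asked for, a point or a joint stands for the part that bears it (a point fixed in the world has none). Each returns a list of dicts, best first, with "conf" (0 to 1); they miss things now and then, are a little off and sometimes report something else, mostly with a low value. They report only what shows in the picture. A call takes as long as a camera call.
- ctrl.boxes_of(query, camera): "bbox" ([left, top, width, height] as shares, 0 to 1, of the picture: columns of its width, rows of its height, round what is visible of it).
- ctrl.cut_out(query, camera): "mask" (400x640 bool, what is visible of it) and "bbox" ([left, top, width, height] as shares, 0 to 1, of the picture: columns of its width, rows of its height, round what is visible of it).
The state is a dict: "clock": time; "joint_pos": joint angles; "qvel": joint speeds; "tau": joint torques, N m; "tool_pos": TCP position; "orientation": TCP orientation; "force": force on the tool from outside, world axes, zero at the start; "moment": the same for the moment, N m; "opening": finger opening in m.
Only numpy, scipy, OpenCV 4.12 (cv2) and the standard library are available. Lean on these libraries where they do the work, as an engineer would, in place of code of your own. Each camera call takes 0.05 s, during which the arm holds its last target. There are 200 camera calls.

## Task

Fit the loaded blue cuvette block on the bench mixer: set it on the platform between the two spring clips and press it straight down, gently, until both clips have snapped in over its chamfered ends and it sits flat, without ramming the rubber-mounted platform down onto its stops or losing a cuvette. Then let go of it and flip the red switch right over to the back to start the mixer; do not start it before the block is locked in, and leave the other things on the bench where they are.

Things in the scene. Friction and masses are not known exactly. Their poses are not given: they have to be found in the camera images.
- block: Loose blue metal block, 0.3 to 0.45 kg: body 48 (x) by 88 (y) by 36 mm (z), eight open wells in its top, three with cuvettes (5 mm proud). A chamfered rib runs along each short end (see block_rib). Grip across the 48 mm, on the black pads in the middle of the long sides (56 mm long, 13 to 33 mm up). Origin: centre of underside; z up. It may go in either way round (half turn).
- cuv_1: Loose grey-white cuvette, 14 x 14 x 26 mm, about 10 g, standing in a well of the block; origin: centre of its underside, 15 mm above the block's underside. To be left in its well.
- cuv_2: Second cuvette, the same, in another well of the block.
- cuv_3: Third cuvette, the same, in another well of the block.
- mixer: White bench mixer, fixed, 215 (x) by 175 mm (y), deck 60 mm high, display and red switch on its front (-x) part. Origin: centre of its underside; x to the back, y to its left, z up.
- platform_top (a point): Centre of the mixer platform's upper face (58 x 96 mm), 83 mm above the bench when free; the centre of the block's underside belongs here, its length along y (axes as the mixer's). On damped rubber mounts it sinks straight down several mm under the press. Corner guides 9 mm high leave the block 2 mm play each side in x; beside its middle there is free room for fingers.
- clip_left (a joint): Spring clip at the platform's +y end: brass-coloured leaf 20 mm wide, swinging outward about a line 20 mm below the platform's top (rad): 0 free, about 0.03 with the block home, about 0.13 while the edge of the block's rib passes. Its lip flares outward up to 21 mm above the platform.
- clip_right (a joint): The same clip at the platform's -y end (0 free, about 0.03 block home, positive = outward).
- switch (a joint): Red toggle switch on the mixer's front part: 0 = off, leaning to the front (mixer's -x); 1.0 rad = on, leaning to the back (+x). Stays where it is left. Takes about 2 N at its tip.
- switch_tip (a point): Top end of the red toggle, a round stick 10 mm thick whose red sleeve reaches 36 mm from its pivot on the mixer's deck; the tip travels about 35 mm from front to back and stands at most 36 mm above the deck.
- timer: Loose white bench timer, 62 x 68 x 20 mm, bystander; origin: centre of its underside.
- dispenser: Loose dispenser with a grey ribbed base and a pale cone, 46 mm across, 98 mm tall, bystander; origin: centre of its underside.
- block_rib (a point): Edge of the wedge-shaped rib at the block's +y end: 50 mm from the block's middle (100 mm over both ribs), 7 mm above the underside, 46 mm wide, 6 mm out of the end face, with 45 degree chamfers below and above. The -y end is the same.
- clip_left_nose (a point): Axis of the left clip's rounded nose (radius 3 mm), 11 mm above the platform; free gap between both noses 92 mm. They meet the block's lower chamfers with its underside 9.5 mm above the platform and pass the rib edges at about 4 mm; this takes a push of 8 to 17 N on the block, varying; then the force falls sharply as both snap in over the ribs and draw the block down.
- platform (a joint): How far the platform is pressed down on its rubber mounts, in m: 0 to 0.001 when free, 0.0105 on its hard stops (reached with some 24 N on it, the block's weight included), where it must not be driven.

How it is judged (in metres and radians):
On the way, in this order (a step that is already met when the one before it is completed fails the run):
1. the block sits flat on the platform with both clips snapped in over its ends, the mixer still off (z of block in the frame of platform_top between -0.002 and 0.002 m and x of block in the frame of platform_top between -0.0035 and 0.0035 m and y of block in the frame of platform_top between -0.0035 and 0.0035 m and angle between the z axis of block and the z axis of platform_top, either way round below 0.05 rad and angle between the y axis of block and the y axis of platform_top, either way round below 0.08 rad and value of joint each of clip_left, clip_right below 0.095 rad and value of joint switch below 0.4 rad), for 0.2 s.
2. the red switch is flipped over to the back (value of joint switch above 0.8 rad), for 0.1 s.
At the end, for the whole second after the job is handed in: The block rests on the platform, its underside within 2 mm of the platform's face, centred within 3.5 mm, square to it, both clips in over the ribs (each below 0.095 rad), all three cuvettes in their wells, and the switch past 0.8 rad (z of block in the frame of platform_top between -0.002 and 0.002 m and x of block in the frame of platform_top between -0.0035 and 0.0035 m and y of block in the frame of platform_top between -0.0035 and 0.0035 m and angle between the z axis of block and the z axis of platform_top, either way round below 0.05 rad and angle between the y axis of block and the y axis of platform_top, either way round below 0.08 rad and value of joint each of clip_left, clip_right below 0.095 rad and z of each of cuv_1, cuv_2, cuv_3 in the frame of block below 0.022 m and distance between each of cuv_1, cuv_2, cuv_3 and block below 0.05 m and value of joint switch above 0.8 rad and linear speed of block below 0.02 m/s); the robot touches nothing.
It fails at once if the platform is rammed down onto its stops (pressed down by more than 10 mm) (value of joint platform above 0.01 m).
It fails at once if the switch is flipped while the block is not locked in (value of joint switch above 0.5 rad and (z of block in the frame of platform_top above 0.003 m or horizontal distance between block and platform_top above 0.01 m)).
It fails at once if the timer is shifted (distance of timer from where it was at the start of the episode above 0.02 m).
It fails at once if the dispenser is shifted (distance of dispenser from where it was at the start of the episode above 0.02 m).
It also fails if it takes over 61 s, if anything falls off the work surface, if the arm or the gripper's body presses on something with over 40 N, if the wrist force passes 120 N, or if a joint passes its speed limit or range.

## Working session

There is one attempt and no reset: what is moved stays moved. The work goes in short steps, Python scripts to look and compute and a tool call to move; the robot and the scene stay as the last step left them, time stands still between calls to the robot, and variables do not carry over. Pictures are saved under pics/ and viewed, about 8 in all and at most 12, crops included, and the job is handed in when it is done.

Besides the shell and the picture viewer there is one more tool, called after "Request:" as name(argument=value, ...), one argument or row to a line, values as JSON. jog_arm: Moves the arm, as the interface text tells. Its arguments: {"type":"object","properties":{"deltas":{"type":"array","items":{"type":"array"}},"jaw":{"type":"number"}},"required":["deltas"]}

```bash
mkdir -p pics; ls
python3 - <<'E'
from plant import ctrl
import cv2,numpy as np
o=ctrl.get_obs();print({k:o[k] for k in('clock','tool_pos','orientation','force','opening')})
for n in('scene','side','wrist'):
    p=ctrl.camera_params(n);print(n,p)
    cv2.imwrite(f'pics/{n}0.png',ctrl.snapshot(n)[:,:,::-1])
    for q in('block','mixer','switch','timer','dispenser','cuv_1','clip_left'):
        try:
            for d in ctrl.boxes_of(q,n)[:3]:
                b=d['bbox'];print(n,q,round(d['conf'],2),[round(b[0]*640),round(b[1]*400),round(b[2]*640),round(b[3]*400)])
        except Exception as e:print(q,e)
a=np.vstack([cv2.imread('pics/scene0.png'),cv2.imread('pics/side0.png')])
cv2.imwrite('pics/a0.png',cv2.resize(a,(480,600)))
E
```

```text
pics
{'clock': 0.0, 'tool_pos': array([0.28536487, 0.61117213, 0.22562989]), 'orientation': array([ 1.79905250e+02, -8.60828856e-03, -2.50343527e+01]), 'force': array([0.29936537, 0.55611492, 0.41453499]), 'opening': 0.08746196652285118}
scene {'camera_matrix': array([[455.5946959 ,   0.        , 315.33462671],
       [  0.        , 455.5946959 , 198.30250474],
       [  0.        ,   0.        ,   1.        ]]), 'position': array([0.17673986, 0.47149275, 0.56203786]), 'rotation': array([-121.41001274,    0.47866484, -146.83990538])}
scene block 0.83 [378, 196, 25, 41]
scene switch 0.51 [334, 233, 9, 6]
scene timer 0.82 [291, 201, 33, 20]
scene timer 0.27 [251, 206, 57, 51]
scene dispenser 0.6 [305, 151, 18, 33]
scene clip_left 0.65 [256, 237, 9, 17]
side {'camera_matrix': array([[511.93991693,   0.        , 314.22113352],
       [  0.        , 511.93991693, 199.35222812],
       [  0.        ,   0.        ,   1.        ]]), 'position': array([0.44582153, 0.74946957, 0.47757683]), 'rotation': array([-114.24911423,    0.19012233, -170.7941596 ])}
side block 0.78 [351, 180, 36, 32]
side mixer 0.78 [245, 189, 132, 97]
side switch 0.51 [274, 192, 50, 49]
side dispenser 0.88 [262, 155, 18, 36]
side dispenser 0.43 [277, 190, 45, 46]
wrist {'camera_matrix': array([[291.46698773,   0.        , 316.0565956 ],
       [  0.        , 291.46698773, 201.61763845],
       [  0.        ,   0.        ,   1.        ]]), 'position': array([0.36033217, 0.57549275, 0.38540225]), 'rotation': array([ 1.62149926e+02,  3.31507171e-02, -1.15056949e+02])}
```

Run:
```python
import cv2,numpy as np
s=cv2.imread('pics/scene0.png')[130:290,220:430];t=cv2.imread('pics/side0.png')[130:310,210:420]
f=lambda i:cv2.resize(i,None,fx=800/210/2*1.0,fy=800/210/2,interpolation=3)
s=cv2.resize(s,(400,305),interpolation=3);t=cv2.resize(t,(400,343),interpolation=3)
o=np.zeros((600,800,3),np.uint8);o[:305,:400]=s;o[:343,400:]=t
o[350:600,:400]=cv2.resize(cv2.imread('pics/wrist0.png'),(400,250))
o[350:600,400:]=cv2.resize(cv2.imread('pics/scene0.png'),(400,250))
cv2.imwrite('pics/v1.png',o)
```

```text
(no output)
```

View pics/v1.png

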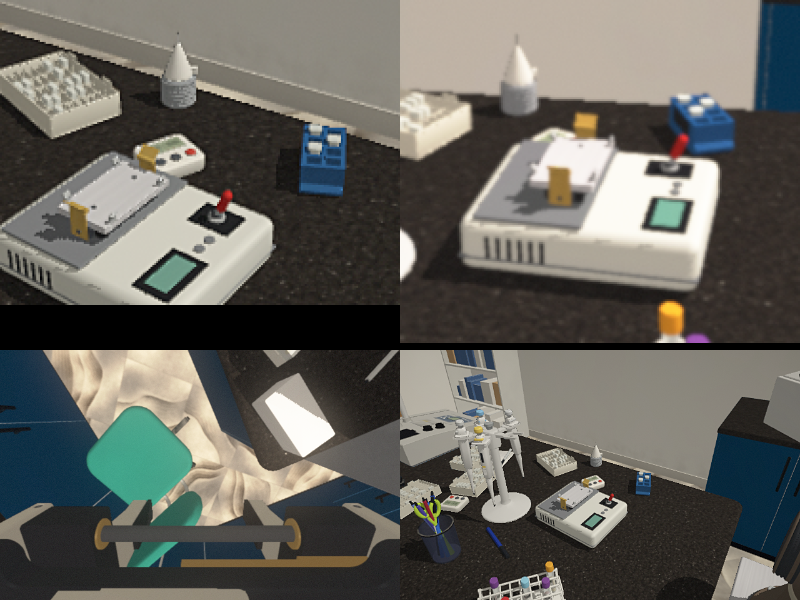

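```bash
cat > h.py <<'E'
from plant import ctrl
import numpy as np,cv2
from scipy.spatial.transform import Rotation as R
def rot(p): return R.from_euler('xyz',p['rotation'],degrees=True).as_matrix()
def ray(p,px):
    d=rot(p)@np.linalg.solve(p['camera_matrix'],[px[0],px[1],1]);return np.array(p['position']),d/np.linalg.norm(d)
def tri(obs):
    A=np.zeros((3,3));b=np.zeros(3);rs=[ray(p,x) for p,x in obs]
    for o,d in rs:
        M=np.eye(3)-np.outer(d,d);A+=M;b+=M@o
    X=np.linalg.solve(A,b);return X.round(4),[round(np.linalg.norm(np.cross(d,X-o))*1e3,1) for o,d in rs]
def atz(p,px,z):
    o,d=ray(p,px);return (o+d*(z-o[2])/d[2]).round(4)
def proj(p,X):
    c=(np.atleast_2d(X)-p['position'])@rot(p);u=c@np.array(p['camera_matrix']).T;return u[:,:2]/u[:,2:]
E
python3 - <<'E'
from h import *
a=ctrl.camera_params('scene');b=ctrl.camera_params('side')
f=lambda u,v:(220+u/1.905,130+v/1.905)
g=lambda u,v:(210+(u-400)/1.905,130+v/1.905)
for n,s,t in[('block',(323,160),(702,123)),('cliptopnear',(78,204),(560,164)),('cliptopfar',(147,145),(586,115)),('switch',(227,192),(684,137)),('disp',(178,45),(518,38))]:
    print(n,tri([(a,f(*s)),(b,g(*t))]),ctrl and '')
print(atz(a,f(323,160),.025),atz(b,g(702,123),.025))
E
```

```text
block (array([ 0.4954, -0.3011,  0.0188]), [np.float64(0.7), np.float64(0.7)]) 
cliptopnear (array([ 0.6032, -0.0036,  0.1003]), [np.float64(0.5), np.float64(0.5)]) 
cliptopfar (array([ 0.5993, -0.1075,  0.1058]), [np.float64(2.1), np.float64(2.1)]) 
switch (array([ 0.5028, -0.0981,  0.0927]), [np.float64(1.6), np.float64(1.6)]) 
disp (array([ 0.7211, -0.3437,  0.0928]), [np.float64(4.4), np.float64(4.4)]) 
[ 0.4925 -0.2934  0.025 ] [ 0.4943 -0.2856  0.025 ]
```

Run:
```python
from h import *
a=ctrl.camera_params('scene');b=ctrl.camera_params('side')
f=lambda u,v:((u-400)/.625,(v-350)/.625)
for n,p in dict(standbase=(508,508),cup=(437,555),rackL=(460,595),rackR=(562,580)).items(): print(n,atz(a,f(*p),0))
print('cap orange',atz(a,f(549,567),.1),'pip top at .3',atz(a,f(507,415),.3))
X=[0.2854,.6112];t=np.radians(-25.03)
for w in[(.45,.25),(.47,-.1),(.46,-.27)]:
    d=np.array(w)-X;print(w,d@[np.cos(t),np.sin(t)],d@[np.sin(t),-np.cos(t)])
```

```text
standbase [0.8097 0.0293 0.    ]
cup [0.8145 0.2648 0.    ]
rackL [0.6589 0.3044 0.    ]
rackR [0.4917 0.1491 0.    ]
cap orange [0.4779 0.1962 0.1   ] pip top at .3 [ 0.7847 -0.0115  0.3   ]
(0.45, 0.25) 0.3019629178662324 0.2576373347046405
(0.47, -0.1) 0.46816710637664505 0.5663057129386202
(0.46, -0.27) 0.5310320092965232 0.7245713250622724
```

Request:
jog_arm(
  deltas=[
    [[0.3,0.258,-0.03],33],
    [[0.3,0.258,-0.03],33],
    [[0.3,0.258,-0.03],33],
    [[0.3,0.258,-0.03],33],
    [[0.3,0.258,-0.03],33],
    [[0.3,0.258,-0.03],33],
    [[0.3,0.258,-0.03],33],
    [[0.3,0.258,-0.03],33],
    [[0.572,0.731,-0.03],65],
    [[0.572,0.731,-0.03],65],
    [[0.572,0.731,-0.03],65],
    [[0.572,0.731,-0.03],65],
    [[0.572,0.731,-0.03],65],
    [[0.572,0.731,-0.03],65],
    [[0.572,0.731,-0.03],65],
    [[0.572,0.731,-0.03],65],
    [[0.572,0.731,-0.03],65],
    [[0.572,0.731,-0.03],65],
    [[0.572,0.731,-0.03],65],
    [[0.572,0.731,-0.03],65],
  ],
)

```text
clock: 3.2
tool_pos: [0.4942, -0.2974, 0.2557]
orientation: [179.9, -0.0, -90.3]
force: [-0.4, 0.1, -0.4]
opening: 0.0877
```

```bash
cat > look.py <<'E'
import sys
from h import *
import json
n=sys.argv[1]
o=ctrl.get_obs();p=ctrl.camera_params('wrist');i=ctrl.snapshot('wrist')
cv2.imwrite(f'pics/{n}.png',i[:,:,::-1]);json.dump({k:np.array(v).tolist() for k,v in p.items()},open(f'pics/{n}.json','w'))
print(o['clock'],o['tool_pos'].round(4),o['orientation'].round(2),o['force'].round(1),round(o['opening'],4))
for q in sys.argv[2:]:
    for d in ctrl.boxes_of(q,'wrist')[:3]: b=d['bbox'];print(q,round(d['conf'],2),[round(b[0]*640),round(b[1]*400),round(b[2]*640),round(b[3]*400)])
E
python3 look.py w1
```

```text
3.2 [ 0.4942 -0.2974  0.2557] [ 1.7991e+02 -4.0000e-02 -9.0300e+01] [-0.4  0.1 -0.4] 0.0877
```

View pics/w1.png

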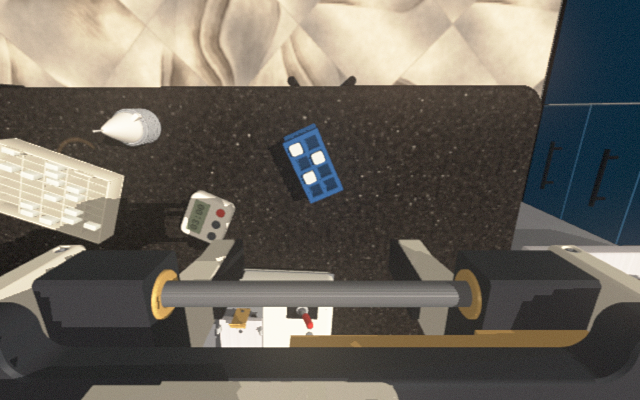

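Run:
```python
from h import *
import json
i=cv2.imread('pics/w1.png');p=json.load(open('pics/w1.json'))
h=cv2.cvtColor(i,cv2.COLOR_BGR2HSV);m=cv2.inRange(h,(100,100,60),(125,255,255));m[:115]=0;m[220:]=0;m[:,:270]=0;m[:,360:]=0
c=max(cv2.findContours(m,0,2)[0],key=cv2.contourArea);print(cv2.minAreaRect(c))
for q in cv2.boxPoints(cv2.minAreaRect(c)):print(q.round(1),atz(p,q,.036),atz(p,q,.007))
r=np.array([atz(p,q,.041)[:2] for q in[(296.5,149.5),(318,158.5),(310,178)]]);print(r)
a=i[110:215,260:370];cv2.imwrite('pics/w1c.png',cv2.resize(a,None,fx=5,fy=5,interpolation=3))
```

```text
((311.36529541015625, 163.52870178222656), (72.88076782226562, 38.74491500854492), 66.66596221923828)
[279.1 137.7] [ 0.5399 -0.3454  0.036 ] [ 0.5435 -0.3427  0.007 ]
[314.7 122.4] [ 0.4945 -0.3641  0.036 ] [ 0.4946 -0.3627  0.007 ]
[343.6 189.3] [ 0.4562 -0.2768  0.036 ] [ 0.4534 -0.2688  0.007 ]
[308.  204.7] [ 0.5044 -0.2553  0.036 ] [ 0.5053 -0.2456  0.007 ]
[[ 0.5179 -0.3311]
 [ 0.4905 -0.3194]
 [ 0.5011 -0.2938]]
```

View pics/w1c.png

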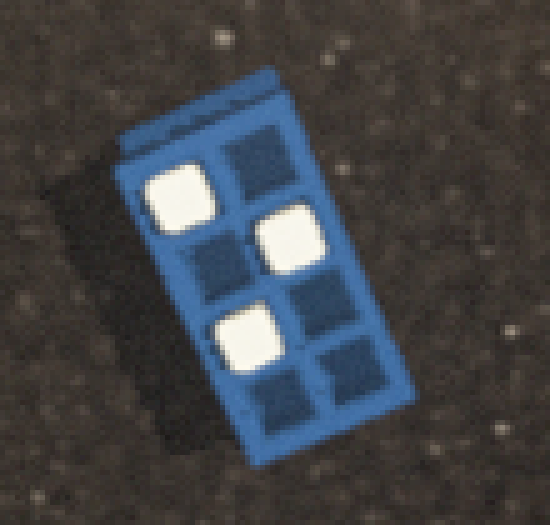

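```bash
cat > fit.py <<'E'
from h import *
from scipy.optimize import least_squares
L=np.array([[-.024,-.044],[.024,-.044],[.024,.044],[-.024,.044]])
def fit(P,Q,z):  # world xy of 4 points -> pose vs model
    W=np.array([atz(P,q,z)[:2] for q in Q]);W0=W.mean(0)
    e=[np.linalg.norm(W[k]-W[(k+1)%4]).round(4) for k in range(4)]
    d=(W[2]+W[3]-W[0]-W[1]);return W0,np.degrees(np.arctan2(d[1],d[0])),e
E
python3 - <<'E'
from fit import *
import json
p=json.load(open('pics/w1.json'))
Q=[(260+a/5,110+b/5) for a,b in[(115,170),(293,90),(415,398),(255,466)]]
for z in(.036,.03): print(fit(p,Q,z))
E
```

```text
(array([ 0.49555 , -0.307125]), np.float64(112.78906479237341), [np.float64(0.0498), np.float64(0.0871), np.float64(0.0473), np.float64(0.0874)])
(array([ 0.4956  , -0.305925]), np.float64(112.82111989399425), [np.float64(0.0505), np.float64(0.0886), np.float64(0.048), np.float64(0.0888)])
```

Request:
jog_arm(
  deltas=[
    [[0.0097,-0.0013,0.1],-23.1],
    [[0.0097,-0.0013,0.1],-23.1],
    [[0.0097,-0.0013,0.1],-23.1],
    [[0.0097,-0.0013,0.1],-23.1],
  ],
)

```text
clock: 3.65
tool_pos: [0.4953, -0.3015, 0.1553]
orientation: [179.9, 0.1, -66.8]
force: [0.1, 0.1, 0.7]
opening: 0.0878
```

```bash
python3 look.py w2; python3 -c "
import cv2;i=cv2.imread('pics/w2.png');cv2.imwrite('pics/w2c.png',cv2.resize(i[60:360,180:480],(600,600),interpolation=3))"
```

```text
3.65 [ 0.4953 -0.3015  0.1553] [ 1.7987e+02  9.0000e-02 -6.6800e+01] [0.1 0.1 0.7] 0.0878
```

View pics/w2c.png

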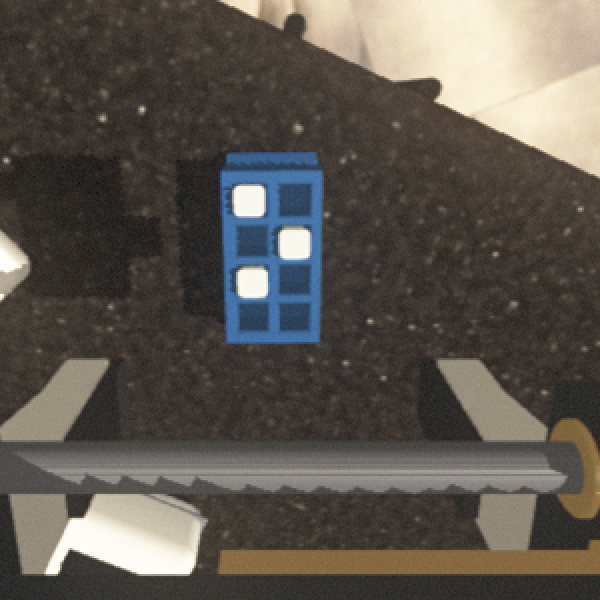

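Run:
```python
from fit import *
import json
p=json.load(open('pics/w2.json'));p1=json.load(open('pics/w1.json'))
Q=[(180+a/2,60+b/2) for a,b in[(221,171),(323,171),(321,342),(226,342)]]
Q1=[(260+a/5,110+b/5) for a,b in[(115,170),(293,90),(415,398),(255,466)]]
for z in(.036,.033): print(fit(p,Q,z))
for a,b in zip(Q,Q1): print(tri([(p,a),(p1,b)]))
o=ctrl.get_obs();print(o['clock'],o['tool_pos'],o['orientation'],o['qvel'].round(2))
print(p['position'],p1['position'])
```

```text
(array([ 0.496075, -0.3075  ]), np.float64(113.70045730705193), [np.float64(0.0481), np.float64(0.0877), np.float64(0.0492), np.float64(0.0877)])
(array([ 0.49575, -0.3067 ]), np.float64(113.67378158085745), [np.float64(0.0486), np.float64(0.0887), np.float64(0.0497), np.float64(0.0886)])
(array([ 0.5362, -0.3368,  0.028 ]), [np.float64(0.2), np.float64(0.2)])
(array([ 0.4895, -0.356 ,  0.02  ]), [np.float64(0.2), np.float64(0.2)])
(array([ 0.4572, -0.2781,  0.0403]), [np.float64(0.5), np.float64(0.5)])
(array([ 0.5005, -0.2556,  0.031 ]), [np.float64(0.2), np.float64(0.2)])
3.7 [ 0.49625418 -0.30182165  0.15680675] [ 1.79990076e+02 -1.59582692e-02 -6.69923274e+01] [-0.07 -1.29  1.36  0.16 -0.19 -1.99]
[0.5276322264151915, -0.37918029917626217, 0.31402799346739807] [0.49301977350207826, -0.3815734409656456, 0.4145534060484493]
```

Request:
jog_arm(
  deltas=[
    [[0.005,0.002,0.04],0],
    [[0.005,0.002,0.08],0],
    [[0.005,0.002,0.11],0],
    [[0.005,0.002,0.13],0],
    [[0.005,0.002,0.143],0],
    [[0.005,0.002,0.149],0],
    [[0.005,0.002,0.149],0],
    [[0.005,0.002,0.149],0],
  ],
)

```text
clock: 4.5
tool_pos: [0.4971, -0.308, 0.0088]
orientation: [-179.9, -0.1, -66.9]
force: [-0.3, 0.0, 0.6]
opening: 0.0876
```

Request:
jog_arm(
  deltas=[
    [[0,0,0],0],
    [[0,0,0],0],
    [[0,0,0],0],
    [[0,0,0],0],
    [[0,0,0],0],
    [[0,0,0],0],
    [[0,0,0],0],
    [[0,0,0],0],
  ],
  jaw=1,
)

```text
clock: 5.3
tool_pos: [0.4964, -0.3079, 0.0077]
orientation: [-180.0, -0.0, -66.9]
force: [1.7, 0.9, -0.0]
opening: 0.0478
```

Request:
jog_arm(
  deltas=[
    [[0,0,-0.01],0],
    [[0,0,-0.03],0],
    [[0,0,-0.06],0],
    [[0,0,-0.1],0],
    [[0,0,-0.14],0],
    [[0,0,-0.18],0],
    [[-0.01,-0.005,-0.205],-5],
    [[-0.03,-0.013,-0.22],-12],
    [[-0.055,-0.024,-0.22],-19],
    [[-0.085,-0.038,-0.22],-26],
    [[-0.115,-0.051,-0.22],-33],
    [[-0.145,-0.064,-0.22],-40],
    [[-0.175,-0.078,-0.22],-47],
    [[-0.2,-0.089,-0.22],-54],
    [[-0.22,-0.098,-0.22],-60],
    [[-0.231,-0.102,-0.22],-66],
    [[-0.231,-0.102,-0.22],-67],
    [[-0.231,-0.102,-0.22],-67],
  ],
)

```text
clock: 7.1
tool_pos: [0.4986, -0.0554, 0.2275]
orientation: [180.0, 0.1, 0.0]
force: [0.3, 0.8, -5.1]
opening: 0.0474
```

```bash
python3 look.py w3 clip_left switch
```

```text
7.1 [ 0.4986 -0.0554  0.2275] [1.8e+02 6.0e-02 3.0e-02] [ 0.3  0.8 -5.1] 0.0474
clip_left 0.6 [254, 66, 16, 26]
```

View pics/w3.png

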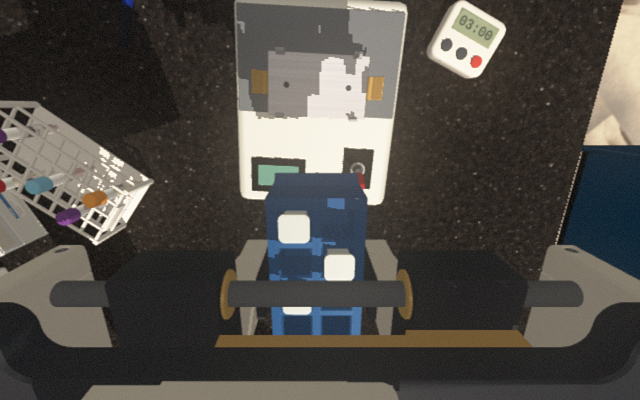

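```bash
python3 -c "
import cv2;i=cv2.imread('pics/w3.png');cv2.imwrite('pics/w3c.png',cv2.resize(i[0:140,225:420],(780,560),interpolation=3))"
```

```text
(no output)
```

View pics/w3c.png

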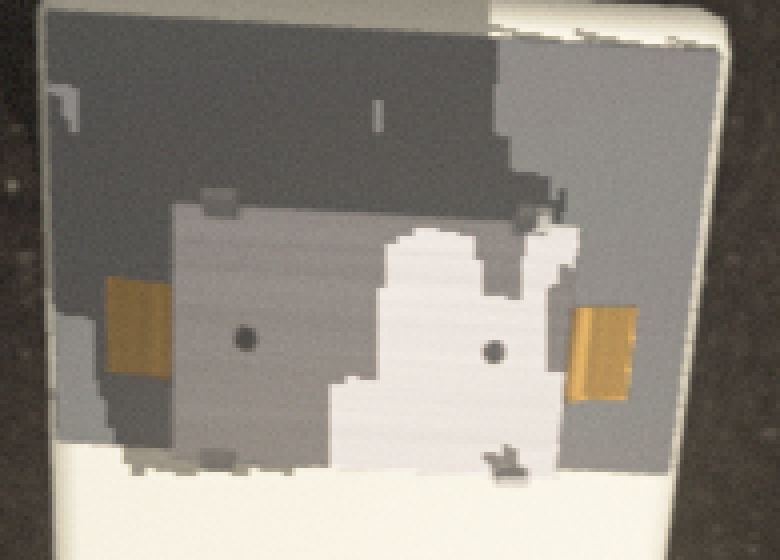

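Run:
```python
from h import *
import json
p=json.load(open('pics/w3.json'))
f=lambda a,b:(225+a/4,b/4)
P={k:atz(p,f(*v),z) for k,v,z in[('h1',(246,339),.083),('h2',(494,352),.083),('bl',(173,204),.083),('br',(578,226),.083),('fr',(558,472),.083),('fl',(173,458),.083),('clipLout',(107,327),.104),('clipRout',(637,354),.104),('clipLin',(171,327),.094),('clipRin',(572,354),.094),('deckBL',(45,10),.06),('deckBR',(722,47),.06)]}
for k,v in P.items():print(k,v)
a=lambda s,t:np.degrees(np.arctan2(*(P[s]-P[t])[[0,1]]*[-1,1]))
print('centre holes',(P['h1']+P['h2'])/2,'corners',(P['bl']+P['br']+P['fr']+P['fl'])/4,'clips',(P['clipLout']+P['clipRout'])/2)
for s,t in[('h1','h2'),('bl','br'),('fl','fr'),('clipLout','clipRout'),('deckBL','deckBR')]:
    print(s,t,a(s,t),np.linalg.norm((P[s]-P[t])[:2]))
```

```text
h1 [ 0.6023 -0.0273  0.083 ]
h2 [ 0.5994 -0.0874  0.083 ]
bl [ 0.6317 -0.0111  0.083 ]
br [ 0.6271 -0.1063  0.083 ]
fr [ 0.5714 -0.1044  0.083 ]
fl [ 0.5747 -0.0083  0.083 ]
clipLout [0.6034 0.0018 0.104 ]
clipRout [ 0.5977 -0.1176  0.104 ]
clipLin [ 0.6041 -0.011   0.094 ]
clipRin [ 0.5983 -0.1046  0.094 ]
deckBL [0.6776 0.021  0.06  ]
deckBR [ 0.6699 -0.1428  0.06  ]
centre holes [ 0.60085 -0.05735  0.083  ] corners [ 0.601225 -0.057525  0.083   ] clips [ 0.60055 -0.0579   0.104  ]
h1 h2 -2.7625454741431508 0.060169926042833055
bl br -2.7663419741769446 0.09531106966139874
fl fr -1.9667201510696763 0.09615664303624581
clipLout clipRout -2.733150647629684 0.11953597784767563
deckBL deckBR -2.6914100157783687 0.16398088303213884
```

Request:
jog_arm(
  deltas=[
    [[0.01,0,0],6],
    [[0.025,0,0],14],
    [[0.04,0.001,0],22],
    [[0.055,0.001,0],30],
    [[0.07,0.001,0],38],
    [[0.08,0.002,0],46],
    [[0.09,0.002,0.0],54],
    [[0.1,0.002,0.01],62],
    [[0.1024,0.0021,0.02],70],
    [[0.1024,0.0021,0.035],78],
    [[0.1024,0.0021,0.05],86],
    [[0.1024,0.0021,0.07],91],
    [[0.1024,0.0021,0.085],92.7],
    [[0.1024,0.0021,0.095],92.7],
    [[0.1024,0.0021,0.1],92.7],
    [[0.1024,0.0021,0.1],92.7],
    [[0.1024,0.0021,0.1],92.7],
  ],
)

```text
clock: 8.95
tool_pos: [0.6022, -0.0574, 0.1282]
orientation: [-179.9, 0.0, -92.6]
force: [-0.3, 0.4, -3.3]
opening: 0.0475
```

```bash
python3 look.py w4
python3 - <<'E'
from h import *
import json
for _ in range(3):
    i=ctrl.snapshot('side');o=ctrl.get_obs();print(o['tool_pos'].round(4),o['orientation'].round(2),o['force'].round(1))
s=ctrl.snapshot('scene')
w=cv2.imread('pics/w4.png')
out=np.zeros((600,800,3),np.uint8)
out[:350,:400]=cv2.resize(s[170:310,230:390,::-1],(400,350),interpolation=3)
out[:350,400:]=cv2.resize(i[140:280,235:395,::-1],(400,350),interpolation=3)
out[350:]=cv2.resize(w[150:275,120:520],(800,250),interpolation=3)
cv2.imwrite('pics/v4.png',out)
E
```

```text
8.95 [ 0.6022 -0.0574  0.1282] [-179.95    0.    -92.61] [-0.3  0.4 -3.3] 0.0475
[ 0.6023 -0.0573  0.1285] [-1.7992e+02  1.0000e-02 -9.2610e+01] [-0.4  1.4 -4.3]
[ 0.6022 -0.0572  0.1284] [-1.7992e+02  1.0000e-02 -9.2610e+01] [ 1.3 -0.6 -4.9]
[ 0.6022 -0.0572  0.1283] [-1.7993e+02  2.0000e-02 -9.2620e+01] [ 1.1  0.1 -3.3]
```

View pics/v4.png

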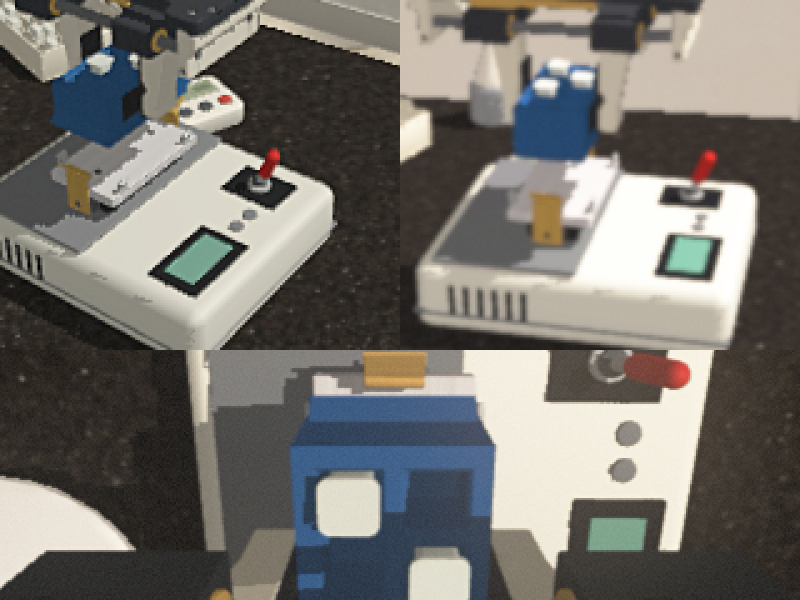

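Run:
```python
from h import *
import json
p=json.load(open('pics/w4.json'))
f=lambda a,b:(120+a/2,150+(b-350)/2)
for n,a,b,z in[('ribL',310,397,.1275),('ribR',474,397,.1275),('topL',291,445,.1565),('topR',494,445,.1565),('platL',313,376,.083),('platR',475,376,.083),('clipL',364,353,.104),('clipR',428,353,.104)]:
    print(n,atz(p,f(a,b),z))
print(ctrl.get_obs()['clock'])
```

```text
ribL [ 0.622  -0.1078  0.1275]
ribR [ 0.5763 -0.1057  0.1275]
topL [ 0.623  -0.1027  0.1565]
topR [ 0.5755 -0.1005  0.1565]
platL [ 0.6272 -0.1058  0.083 ]
platR [ 0.5701 -0.1032  0.083 ]
clipL [ 0.6075 -0.116   0.104 ]
clipR [ 0.5876 -0.1151  0.104 ]
9.2
```

Request:
jog_arm(
  deltas=[
    [[0,0.0009,0.006],0],
    [[0,0.0009,0.012],0],
    [[0,0.0009,0.017],0],
    [[0,0.0009,0.021],0],
    [[0,0.0009,0.024],0],
    [[0,0.0009,0.026],0],
    [[0,0.0009,0.026],0],
    [[0,0.0009,0.026],0],
  ],
)

```text
clock: 10.0
tool_pos: [0.601, -0.0573, 0.1017]
orientation: [-180.0, -0.0, -92.6]
force: [0.0, 0.0, -4.3]
opening: 0.0479
```

Request:
jog_arm(
  deltas=[
    [[0,0,0.001],0],
    [[0,0,0.002],0],
    [[0,0,0.003],0],
    [[0,0,0.004],0],
    [[0,0,0.004],0],
  ],
)

```text
clock: 10.5
tool_pos: [0.6014, -0.057, 0.098]
orientation: [-179.9, 0.0, -92.6]
force: [0.8, 1.7, 0.3]
opening: 0.0482
```

Request:
jog_arm(
  deltas=[
    [[0,0,0.001],0],
    [[0,0,0.002],0],
    [[0,0,0.003],0],
    [[0,0,0.003],0],
  ],
)

```text
clock: 10.9
tool_pos: [0.6014, -0.0574, 0.0951]
orientation: [-179.9, -0.0, -92.6]
force: [1.2, 0.9, 4.6]
opening: 0.0477
```

Request:
jog_arm(
  deltas=[
    [[0,0,0.001],0],
    [[0,0,0.002],0],
    [[0,0,0.002],0],
  ],
)

```text
clock: 11.2
tool_pos: [0.6015, -0.0575, 0.0933]
orientation: [-179.9, -0.0, -92.6]
force: [0.2, 1.1, 7.1]
opening: 0.048
```

Request:
jog_arm(
  deltas=[
    [[0,0,0.001],0],
    [[0,0,0.002],0],
    [[0,0,0.002],0],
  ],
)

```text
clock: 11.5
tool_pos: [0.6017, -0.0575, 0.0916]
orientation: [-179.9, -0.0, -92.6]
force: [-0.6, 1.3, 8.4]
opening: 0.048
```

Request:
jog_arm(
  deltas=[
    [[0,0,0.0005],0],
    [[0,0,0.001],0],
    [[0,0,0.001],0],
  ],
)

```text
clock: 11.8
tool_pos: [0.6018, -0.0575, 0.0908]
orientation: [-179.9, -0.0, -92.6]
force: [-0.4, 2.4, 9.7]
opening: 0.048
```

Request:
jog_arm(
  deltas=[
    [[0,0,0.0005],0],
    [[0,0,0.001],0],
    [[0,0,0.001],0],
  ],
)

```text
clock: 12.1
tool_pos: [0.6019, -0.0575, 0.09]
orientation: [-179.9, -0.0, -92.6]
force: [-1.0, 1.3, 10.5]
opening: 0.048
```

Request:
jog_arm(
  deltas=[
    [[0,0,0.0005],0],
    [[0,0,0.001],0],
    [[0,0,0.001],0],
  ],
)

```text
clock: 12.4
tool_pos: [0.6008, -0.0573, 0.0874]
orientation: [180.0, 0.0, -92.6]
force: [0.8, 1.7, 2.5]
opening: 0.0479
```

Request:
jog_arm(
  deltas=[
    [[0,0,0.0005],0],
    [[0,0,0.001],0],
    [[0,0,0.001],0],
    [[0,0,0.001],0],
  ],
)

```text
clock: 12.8
tool_pos: [0.6008, -0.0573, 0.0866]
orientation: [180.0, -0.0, -92.6]
force: [-0.1, 1.7, 4.6]
opening: 0.0478
```

Request:
jog_arm(
  deltas=[
    [[0,0,-0.0005],0],
    [[0,0,-0.001],0],
    [[0,0,-0.0015],0],
    [[0,0,-0.002],0],
    [[0,0,-0.002],0],
  ],
)

```text
clock: 13.3
tool_pos: [0.6008, -0.0573, 0.0884]
orientation: [180.0, -0.0, -92.6]
force: [0.8, 0.7, 1.3]
opening: 0.048
```

```bash
python3 look.py w5
python3 - <<'E'
from h import *
i=ctrl.snapshot('side');s=ctrl.snapshot('scene')
w=cv2.imread('pics/w5.png')
out=np.zeros((600,800,3),np.uint8)
out[:350,:400]=cv2.resize(s[190:260,245:325,::-1],(400,350),interpolation=3)
out[:350,400:]=cv2.resize(i[180:250,270:350,::-1],(400,350),interpolation=3)
out[350:]=cv2.resize(w[150:275,120:520],(800,250),interpolation=3)
cv2.imwrite('pics/v5.png',out)
E
```

```text
13.3 [ 0.6008 -0.0573  0.0884] [179.99  -0.   -92.63] [0.8 0.7 1.3] 0.048
```

View pics/v5.png

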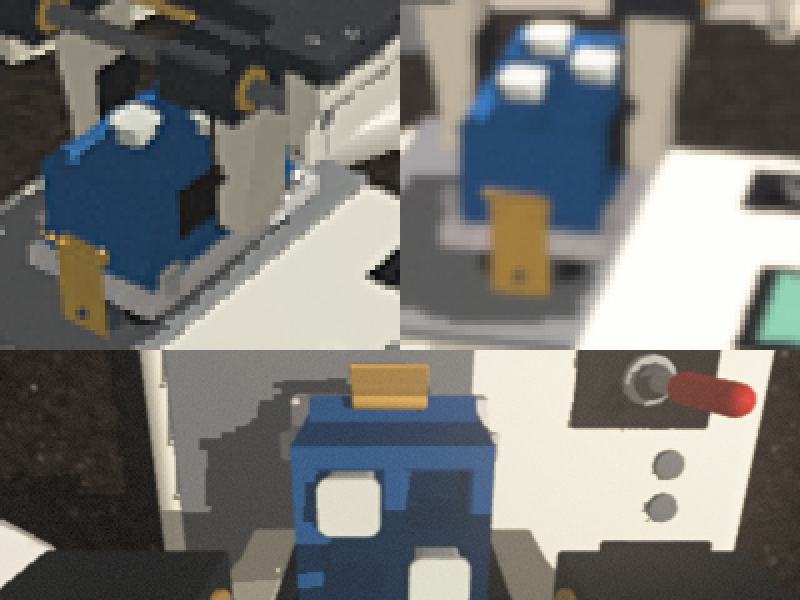

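Request:
jog_arm(
  deltas=[
    [[0,0,0],0],
    [[0,0,0],0],
    [[0,0,0],0],
    [[0,0,0],0],
    [[0,0,0],0],
    [[0,0,-0.01],0],
    [[0,0,-0.03],0],
    [[0,0,-0.06],0],
    [[0,0,-0.09],0],
    [[0,0,-0.11],0],
    [[0,0,-0.11],0],
    [[0,0,-0.11],0],
  ],
  jaw=-1,
)

```text
clock: 14.65
tool_pos: [0.6009, -0.0572, 0.1995]
orientation: [-179.9, 0.0, -92.6]
force: [-0.1, -0.1, -0.4]
opening: 0.0874
```

```bash
python3 look.py w6
python3 - <<'E'
from h import *
import json
p4=json.load(open('pics/w4.json'));p=json.load(open('pics/w5.json'))
f=lambda a,b:(120+a/2,150+(b-350)/2)
for P,t,v in((p4,(676,375),(608,365)),(p,(740,398),(648,380))): print('tip',atz(P,f(*t),.09),'piv',atz(P,f(*v),.064))
w=cv2.imread('pics/w6.png');cv2.imwrite('pics/w6c.png',cv2.resize(w[60:260,200:440],(720,600),interpolation=3))
E
```

```text
14.65 [ 0.6009 -0.0572  0.1995] [-1.7992e+02  3.0000e-02 -9.2630e+01] [-0.1 -0.1 -0.4] 0.0874
tip [ 0.5027 -0.1017  0.09  ] piv [ 0.5167 -0.1015  0.064 ]
tip [ 0.5021 -0.1024  0.09  ] piv [ 0.5165 -0.1031  0.064 ]
```

View pics/w6c.png

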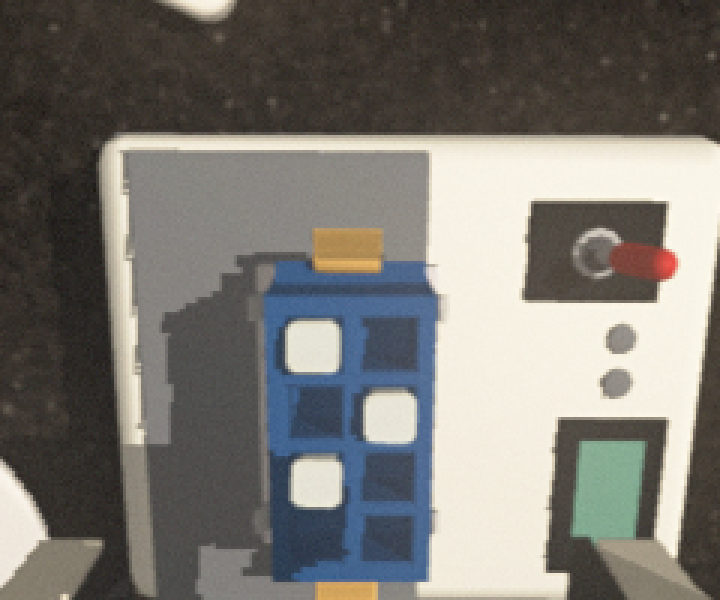

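Request:
jog_arm(
  deltas=[
    [[0.0517,0.1458,0],0],
    [[0.0517,0.1458,0],0],
    [[0.0517,0.1458,0],0],
    [[0.0517,0.1458,0],0],
    [[0.0517,0.1458,0.0],0],
    [[0.0517,0.1458,0.04],0],
    [[0.0517,0.1458,0.07],0],
    [[0.0517,0.1458,0.1],0],
    [[0.0517,0.1458,0.115],0],
    [[0.0517,0.1458,0.1195],0],
    [[0.0517,0.1458,0.1195],0],
    [[0.0517,0.1458,0.1195],0],
  ],
  jaw=1,
)

```text
clock: 15.9
tool_pos: [0.4538, -0.102, 0.0796]
orientation: [-180.0, -0.0, -92.6]
force: [0.1, 0.3, 1.1]
opening: 0.001
```

Request:
jog_arm(
  deltas=[
    [[0,-0.005,0],0],
    [[0,-0.01,0],0],
    [[0,-0.015,0],0],
    [[0,-0.02,0],0],
    [[0,-0.024,0],0],
    [[0,-0.028,0],0],
    [[0,-0.032,0],0],
    [[0,-0.036,0],0],
    [[0,-0.036,0],0],
  ],
)

```text
clock: 16.8
tool_pos: [0.4888, -0.104, 0.0789]
orientation: [180.0, -0.0, -92.6]
force: [-2.3, -0.8, 1.4]
opening: 0.0003
```

```bash
python3 look.py w7
python3 - <<'E'
from h import *
i=ctrl.snapshot('side');s=ctrl.snapshot('scene');w=cv2.imread('pics/w7.png')
out=np.zeros((600,800,3),np.uint8)
out[:350,:400]=cv2.resize(s[190:260,285:365,::-1],(400,350),interpolation=3)
out[:350,400:]=cv2.resize(i[170:240,310:390,::-1],(400,350),interpolation=3)
out[350:]=cv2.resize(w[125:250,200:600],(800,250),interpolation=3)
cv2.imwrite('pics/v7.png',out)
E
```

```text
16.8 [ 0.4888 -0.104   0.0789] [ 1.7995e+02 -1.0000e-02 -9.2630e+01] [-2.3 -0.8  1.4] 0.0003
```

View pics/v7.png

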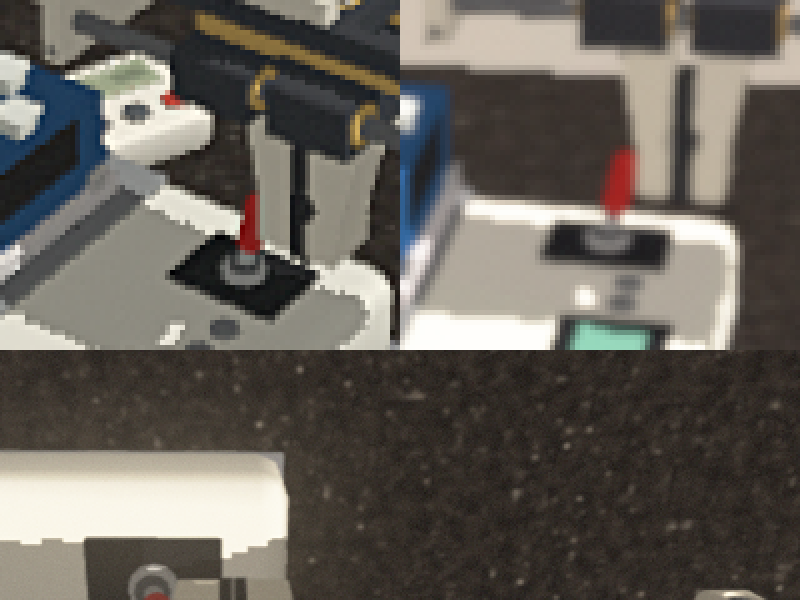

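Request:
jog_arm(
  deltas=[
    [[-0.001,-0.004,0],0],
    [[-0.001,-0.008,0],0],
    [[-0.001,-0.012,0],0],
    [[-0.001,-0.015,0],0],
    [[-0.001,-0.015,0],0],
  ],
)

```text
clock: 17.45
tool_pos: [0.5044, -0.1035, 0.0789]
orientation: [-180.0, 0.0, -92.6]
force: [-2.4, -0.7, 0.8]
opening: 0.0003
```

Request:
jog_arm(
  deltas=[
    [[0,-0.002,0],0],
    [[0,-0.004,0],0],
    [[0,-0.004,0],0],
  ],
)

```text
clock: 17.75
tool_pos: [0.5072, -0.1038, 0.0787]
orientation: [179.9, -0.0, -92.6]
force: [-4.4, 0.8, 0.1]
opening: 0.0006
```

Request:
jog_arm(
  deltas=[
    [[0,-0.001,0],0],
    [[0,-0.002,0],0],
    [[0,-0.002,0],0],
  ],
)

```text
clock: 18.05
tool_pos: [0.5075, -0.1039, 0.0784]
orientation: [179.8, -0.0, -92.7]
force: [-8.2, 1.7, 3.1]
opening: 0.0005
```

Run:
```python
from h import *
i=ctrl.snapshot('side');s=ctrl.snapshot('scene')
out=np.zeros((350,800,3),np.uint8)
out[:350,:400]=cv2.resize(s[190:260,285:365,::-1],(400,350),interpolation=3)
out[:350,400:]=cv2.resize(i[170:240,310:390,::-1],(400,350),interpolation=3)
cv2.imwrite('pics/v8.png',out)
```

```text
(no output)
```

View pics/v8.png

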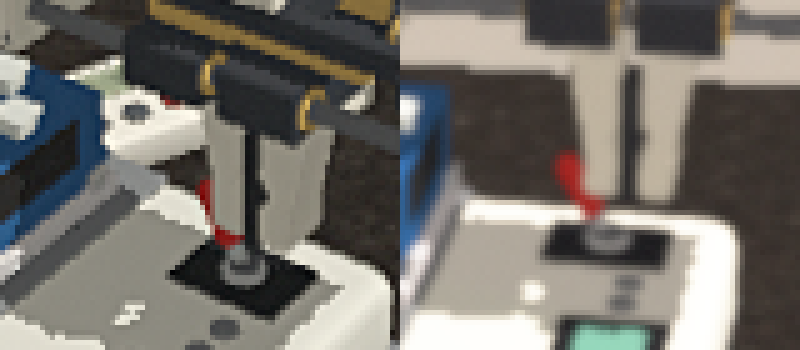

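Request:
jog_arm(
  deltas=[
    [[0,0.005,0],0],
    [[0,0.015,0],0],
    [[0,0.03,0],0],
    [[0,0.04,-0.01],0],
    [[0,0.045,-0.04],0],
    [[0,0.045,-0.08],0],
    [[0,0.02,-0.12],0],
    [[-0.02,-0.02,-0.12],0],
    [[-0.04,-0.06,-0.12],0],
    [[-0.04,-0.095,-0.12],0],
    [[-0.04,-0.095,-0.12],0],
    [[-0.04,-0.095,-0.12],0],
  ],
)

```text
clock: 19.35
tool_pos: [0.6069, -0.0681, 0.1992]
orientation: [-180.0, -0.0, -92.6]
force: [-0.8, -0.1, -1.0]
opening: 0.0006
```

```bash
python3 look.py w9
python3 - <<'E'
from h import *
i=ctrl.snapshot('side');s=ctrl.snapshot('scene');w=cv2.imread('pics/w9.png')
out=np.zeros((600,800,3),np.uint8)
out[:300,:400]=cv2.resize(s[170:275,235:375,::-1],(400,300),interpolation=3)
out[300:,:400]=cv2.resize(i[160:265,260:400,::-1],(400,300),interpolation=3)
out[:600,400:]=cv2.resize(w[60:360,220:420],(400,600),interpolation=3)
cv2.imwrite('pics/v9.png',out)
E
```

```text
19.35 [ 0.6069 -0.0681  0.1992] [-179.99   -0.    -92.62] [-0.8 -0.1 -1. ] 0.0006
```

View pics/v9.png

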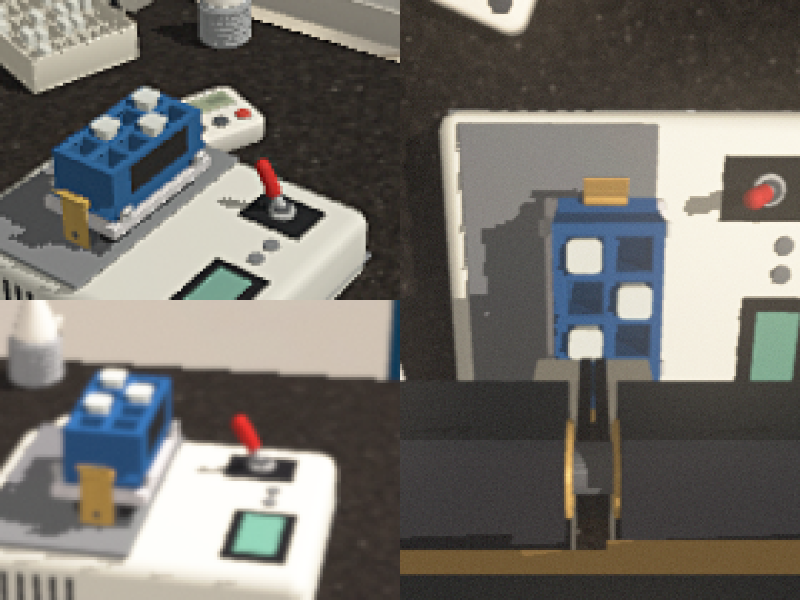

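Run:
```python
from h import *
import json
p=json.load(open('pics/w9.json'))
print(tri([(ctrl.camera_params('scene'),(327.2,228)),(ctrl.camera_params('side'),(343.5,202.5)),(p,(394.5,160))]))
X=atz(p,(394.5,160),.0905);print(X)
if X[0]>.528: ctrl.close_job();print('closed')
```

```text
(array([ 0.531 , -0.1025,  0.0866]), [np.float64(0.6), np.float64(0.5), np.float64(0.2)])
[ 0.5321 -0.103   0.0905]
the job is handed in; nothing more can be done
closed
```

The block is locked in on the mixer, the switch is flipped to the back, and the job was handed in at about 19.5 s of the 61 s allowed. No verdict was given.

- **Fitting:** I gripped the block on its pads, lined it up over the platform (centre about 0.601, -0.0575, turned -2.7°) and pressed down in small steps. The push reached about 15 N, which I estimate sank the platform 6 to 7 mm. Then the force fell sharply from 10.5 to 2.5 N as the clips snapped in. The joint values cannot be read directly, so "snapped in" rests on the force drop and the pictures. The pictures taken just before and after letting go show each clip lip over its rib and the block level.
- **Switch:** I pushed it with the shut fingers until it stalled at about 8 N, which I took to be its end stop.
- **Last checks:** The switch tip measured x ≈ 0.531, against 0.502 when off. That is about 29 mm of its 35 mm travel, or roughly 0.85 to 0.95 rad, against the 0.8 rad required. The stall suggests it went all the way. The final pictures showed all three cuvettes in place and the gripper clear of everything. The timer and dispenser looked undisturbed, but I did not measure their positions.
- **Disagreement:** The two wrist views put the block's top corners 20 to 40 mm high (mean about 30 mm) instead of the stated 36 mm. The baseline was short and the sizes matched 36 mm, so I used that.

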